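# Seat the check weight and calibrate the coin scale

## Robot

A 7-joint arm with a two-finger parallel gripper is mounted at the origin on a cart in front of the work surface, level with it; the furniture and walls round the work are solid. World frame = base frame: x ahead of the robot, y to its left, z up, the work surface at z = 0. Lengths are in m, angles in rad, forces in N, time in s.
With the tool pointing down it reaches from about 0.35 to 0.9 m from the base axis. Payload 19.9 kg.
Tool frame: the origin (TCP) lies midway between the tips of the shut fingers; the grasp point (between the pads) lies ctrl.grip_point_offset behind it (ctrl.grip_point_offset is the distance from the TCP to the grasp point, in m); z points along the fingers, y is the line along which they close (so a half turn about z gives the same grasp; the last joint's range is limited). The gripper opens to 85 mm and grips with 20 to 120 N. Pads are 22 mm wide; open, the fingers measure 114 mm over their backs; the gripper's body (76 mm by 85 mm) begins 54 mm behind the grasp point. The pads swing forward as they close: fully open they stand 13 mm farther back than shut.
Start: joints at [-1.321, 0.417, -0.01, 1.614, 0.005, 1.111, -0.053], TCP at [0.179, 0.599, 0.231] pointing down, gripper open.
Joint ranges: [-2.81, 2.81], [-0.39, 2.02], [-1.27, 1.25], [0.06, 2.57], [-1.19, 4.33], [0.19, 2], [-2.82, 2.82]. Speed limits (rad/s): [1.89, 1.89, 2.39, 2.39, 3.01, 3.01, 3.01].

## Interface

Orientations are given as a unit quaternion [x, y, z, w].
In Python, from station import ctrl gives the robot as it stands.
- The arm moves only by the shell command python3 -m jog 'ROWS'. ROWS is JSON, a list of rows, each an object with "rotation": the turn, a rotation vector about the tool's x, y, z in degrees, a list of three; "slide": the shift along the tool's x, y, z in units of 25 mm (1.0 is 25 mm), a list of three; "gripper": the gripper command: -1 is fully open, 1 is shut, values between are in proportion. In form: [{"rotation": [wx, wy, wz], "slide": [x, y, z], "gripper": gripper}, ...]. A call has 1 to 12 rows; each row is the pose to reach, as a shift and turn from the pose commanded when the call began, along the tool's axes at that moment; what a row does not reach only later rows make up. A row lasts 1/12 s, in which the tool goes at most 41.7 mm and 7.16 degrees, less where a joint would pass 70% of its speed; a pose out of reach is approached as far as the arm can. A call with a gripper value outside its range is refused whole. The fingers move at their own pace and stop on an object; the grip force is fixed at half the most. Time passes only in rows, so rows that repeat a pose let the fingers close. It gives the time, the measured TCP pose, the force, the opening and the grip force at its end, in the units of the state.
- ctrl.sense(): the state, without advancing time (a new reading comes with each control period).
- ctrl.get_image(name): name is "scene" or "top" or "wrist"; returns (picture, depth): 480x640x3 uint8, red, green, blue; 480x640 float32, m along the optical axis (not along the pixel's ray), 0 where there is no reading.
- ctrl.camera_model(name): a dict with "mtx" (3x3 intrinsics, pixels), "xyz" and "orientation" of the camera in the world; the wrist camera has in their place "mount" (4x4, takes a point from camera to tool coordinates, whose origin is the TCP and whose axes are the flange's). Camera axes: x right, y down, z forward; pixel columns grow to the right and rows downward; lengths in m; the calibration is good to about 2 mm. A picture is of the moment at which its call begins: read the wrist's pose just before it. camera_model takes no time and is no camera call.
- ctrl.finish_job(): hands the job in; it is judged then, once.
Trained networks look in the newest picture that a camera, given by its name, has taken for a name from the list of things; names that differ only in an ending like _2 or _b are one class to them, and where a whole thing is asked for, a point or a joint stands for the part that bears it (a point fixed in the world has none). Each returns a list of dicts, best first, with "p" (0 to 1); they miss things now and then, are a little off and sometimes report something else, mostly with a low value. They report only what shows in the picture. A call takes as long as a camera call. They do not tell look-alikes from the thing itself.
- ctrl.boxes_of(label, camera): "rect" ([centre column, centre row, width, height] in pixels, round what is visible of it).
- ctrl.masks_of(label, camera): "pixels" (480x640 bool, what is visible of it) and "rect" ([centre column, centre row, width, height] in pixels, round what is visible of it).
The state is a dict: "clock": time; "joint_pos": joint angles; "joint_vel": joint speeds; "joint_efforts": joint torques, N m; "position": TCP position; "eef_rot": TCP orientation; "wrist_force": force on the tool from outside, world axes, zero at the start; "torque": the same for the moment, N m; "finger_gap": finger opening in m; "finger_force": force on a finger pad.
Only numpy, scipy, OpenCV 4.12 (cv2) and the standard library are available. Lean on these libraries where they do the work, as an engineer would, in place of code of your own. Each camera call takes 0.05 s, during which the arm holds its last target. There are 200 camera calls.

## Task

The flat steel check weight was left off-centre on the pan of the coin scale. Slide it across the pan, without lifting it, until it drops flat into the round recess in the middle, then press the wide calibration key at the right end of the scale's front panel all the way down and let it go. Be gentle with the pan - do not lean on it or overload it - do not press the key before the weight is home, and leave the money and the other things on the desk alone.

Things in the scene. Friction and masses are not known exactly. Their poses are not given: they have to be found in the camera images.
- weight_center (a point): Centre (half-way up) of the check weight, a plain flat steel disc 76 mm in diameter, 14 mm thick, 0.5 kg, rim slightly rounded; z is the disc's axis. On the pan this point is 7 mm above the pan's top, home in the recess 2 mm above it (9 mm of the rim still stand proud). It starts flat on the left (+y) part of the pan, 55 to 100 mm from the recess's centre.
- weight: The same check weight; origin at the centre of its underside, z up along the disc's axis. Its top bears a thin dark engraved ring.
- recess (a point): Centre of the round recess in the middle of the weighing pan, level with the pan's top. The recess is 82 mm in diameter (3 mm play all round), 5 mm deep, its flat floor a darker matt steel, its mouth slightly chamfered. Axes are the scale's: z up, x from the scale's front to its back (away from the robot), y to its left.
- scale: The coin scale; origin on the desk under the recess, axes as at the recess. Fixed to the desk, but at another place and yaw (up to 0.2 rad) each time. On it lies the pan, a flat rimless steel plate 190 mm (x) by 260 mm (y), 10 mm thick with rounded edges, top 62 mm above the desk. Nothing on the scale stands higher than the pan except the weight.
- pan (a joint): How far the pan has sunk on its load cell, in m: 0 empty, 0.001 under the check weight alone, 1 mm per 5 N of downward load; its stop is at 0.008. More than 0.006 (some 30 N) is an overload.
- key_top (a point): Middle of the top of the calibration key: a light grey key 26 mm (x) by 34 mm (y) with a short white bar, in a dark surround at the right (-y) end of the scale's front panel, which slopes 10 degrees down towards the robot. The small square keys and the grey display left of it do not move. The key's top lies about 12 mm below the pan's top, 35 mm in front of the pan's edge.
- cal_key (a joint): Travel of the calibration key in m along its axis (down into the panel, 10 degrees from vertical): 0 released, 0.004 at its stop. It springs back; it takes about 1 N to start and 4.6 N to reach the stop. A press counts beyond 0.003.
- bundle_near: Banded bundle of banknotes, 71 x 160 x 21 mm, flat on the desk to the right of the scale (origin: centre of its underside). To be left alone.
- bundle_far: Banded bundle of banknotes, 72 x 159 x 21 mm, flat on the desk further right (origin: centre of its underside). To be left alone.
- roll_a: Paper coin roll, 25 mm in diameter and 60 mm tall, standing on end left of the scale (origin: centre of its underside). To be left alone.
- roll_b: A second paper coin roll of the same size standing near the first (origin: centre of its underside). To be left alone.
- torch: Small black ultraviolet torch, 30 x 135 x 23 mm, lying on the desk in the left foreground (origin: centre of its underside). To be left alone.
Not all that is in view belongs to the job. What is meant by the weight is not orange or turquoise, and is the larger of those in its own colour.

How it is judged:
On the way, in this order (a step that is already met when the one before it is completed fails the run):
1. the check weight lies flat at the bottom of the recess (horizontal distance between weight_center and recess below 0.005 m and z of weight_center in the frame of recess below 0.0035 m and angle between weight_center's own z axis and vertical below 0.05 rad), for 0.3 s.
2. the calibration key is pressed fully down (all of step 1 and value of joint cal_key above 0.003 m), for 0.1 s.
At the end, for the whole second after the job is handed in: The weight rests flat in the recess (centre within 5 mm of the recess's axis, at least 3.5 mm of the 5 mm down, tilted less than 0.05 rad), the pan carries only the weight (sunk less than 2 mm) and the key has sprung back (less than 1 mm) (all of step 1 and value of joint cal_key below 0.001 m and value of joint pan below 0.002 m and linear speed of weight below 0.01 m/s); the robot touches nothing.
It fails at once if the weight is lifted off the pan (its centre more than 18 mm above the pan's top, 11 mm higher than when it lies there) (z of weight_center in the frame of recess above 0.018 m).
It fails at once if the weight falls off the pan (height (world z) of weight_center below 0.045 m).
It fails at once if the pan is overloaded (sunk more than 6 mm) (value of joint pan above 0.006 m).
It fails at once if the key is pressed before the weight is home (value of joint cal_key above 0.003 m and not (horizontal distance between weight_center and recess below 0.005 m and z of weight_center in the frame of recess below 0.0035 m and angle between weight_center's own z axis and vertical below 0.05 rad)).
It fails at once if money or another thing on the desk is pushed more than 25 mm (distance of any of bundle_near, bundle_far, roll_a, roll_b, torch from where it was at the start of the episode above 0.025 m).
It also fails if it takes over 45 s, if anything falls off the work surface, if the arm or the gripper's body presses on something with over 40 N, if the wrist force passes 120 N, or if a joint passes its speed limit or range.

## Working session

There is one attempt and no reset: what is moved stays moved. The work goes in short steps, Python scripts to look and compute and a shell command to move; the robot and the scene stay as the last step left them, time stands still between calls to the robot, and variables do not carry over. Pictures are saved under pics/ and viewed, at most 10 in all, crops included, and the job is handed in when it is done.

```bash
mkdir -p pics; ls
cat > h.py <<'E'
import numpy as np, cv2
from scipy.spatial.transform import Rotation as R
from station import ctrl
def cam(name):
    m=ctrl.camera_model(name); K=np.array(m["mtx"])
    if name=="wrist":
        s=ctrl.sense(); T=np.eye(4);T[:3,:3]=R.from_quat(s["eef_rot"]).as_matrix();T[:3,3]=s["position"]
        return K,T@np.array(m["mount"])
    T=np.eye(4); o=np.array(m["orientation"]);T[:3,:3]=R.from_quat(o).as_matrix() if o.size==4 else o
    T[:3,3]=m["xyz"]; return K,T
def pts(K,T,d):
    v,u=np.mgrid[:480,:640]
    P=np.stack([(u-K[0,2])/K[0,0]*d,(v-K[1,2])/K[1,1]*d,d],-1)
    return P@T[:3,:3].T+T[:3,3]
def look(name,fn=None):
    K,T=cam(name); im,d=ctrl.get_image(name)
    if fn: cv2.imwrite("pics/"+fn,im[:,:,::-1])
    return im,d,K,T,pts(K,T,d)
E
python3 - <<'E'
from h import *
for c in("top","scene"):
    im,d,K,T,P=look(c,c+".png"); print(c,T.round(3).tolist(),K.tolist())
    for l in("weight","scale","recess","cal_key","key_top","pan","roll_a","torch"):
        try:
            for r in ctrl.masks_of(l,c):
                m=r["pixels"]&(d>0); print(l,round(r["p"],2),np.round(r["rect"]),np.median(P[m],0).round(3))
        except Exception as e: print(l,e)
s=ctrl.sense();print(s["position"],s["eef_rot"],s["clock"],ctrl.grip_point_offset)
a=cv2.imread("pics/top.png");b=cv2.imread("pics/scene.png")
E
```

```text
pics
top [[0.023, -0.975, 0.219, 0.396], [-1.0, -0.023, -0.0, 0.04], [0.005, -0.219, -0.976, 1.05], [0.0, 0.0, 0.0, 1.0]] [[444.17486474779747, 0.0, 321.42369322713546], [0.0, 444.17486474779747, 238.98535811578807], [0.0, 0.0, 1.0]]
weight 0.94 [295. 178.  31.  35.] [0.778 0.107 0.015]
weight 0.94 [196. 279.  18.  22.] [0.53  0.334 0.01 ]
weight 0.62 [281. 242.  32.  35.] [0.608 0.131 0.075]
weight 0.62 [234. 249.  25.  21.] [0.6   0.251 0.01 ]
scale 0.6 [313. 269. 116. 120.] [0.541 0.049 0.06 ]
recess 0.82 [311. 254. 120.  92.] [0.574 0.049 0.061]
cal_key 0.49 [355. 308.  18.  12.] [ 0.465 -0.03   0.049]
cal_key 0.44 [312. 253. 121.  93.] [0.574 0.049 0.061]
key_top 0.76 [354. 307.  17.   8.] [ 0.465 -0.03   0.049]
pan 0.84 [312. 254. 121.  90.] [0.574 0.049 0.061]
roll_a 0.65 [185. 241.  17.  12.] [0.611 0.352 0.057]
roll_a 0.52 [163. 261.  22.  13.] [0.564 0.408 0.055]
torch 0.59 [181. 313.  61.  20.] [0.45 0.36 0.02]
scene [[0.441, -0.617, 0.652, -0.043], [-0.897, -0.291, 0.331, -0.256], [-0.014, -0.731, -0.682, 0.742], [0.0, 0.0, 0.0, 1.0]] [[475.3182759165898, 0.0, 318.0810485
[... 189 characters left out ...]
77 [314. 274. 156. 130.] [0.512 0.04  0.059]
scale 0.65 [491. 358.  67.  86.] [ 0.504 -0.311  0.018]
recess 0.78 [315. 252. 148.  86.] [0.564 0.041 0.061]
cal_key 0.81 [334. 308.  19.  16.] [ 0.462 -0.03   0.049]
key_top 0.79 [335. 309.  22.  17.] [ 0.462 -0.031  0.049]
pan 0.67 [318. 252. 148.  95.] [0.564 0.041 0.061]
pan 0.43 [179. 216.  18.  25.] [0.558 0.407 0.039]
roll_a 0.72 [212. 210.  18.  27.] [0.606 0.351 0.035]
roll_a 0.62 [179. 216.  18.  25.] [0.558 0.407 0.038]
torch 0.6 [168. 265.  61.  26.] [0.444 0.355 0.019]
torch 0.37 [426. 336.  64.  82.] [ 0.499 -0.198  0.018]
[0.17918396 0.59872779 0.2312561 ] [ 1.44895089e-01  9.89447022e-01 -5.47171137e-05  9.17235264e-06] 0.9 0.0187
```

View pics/top.png

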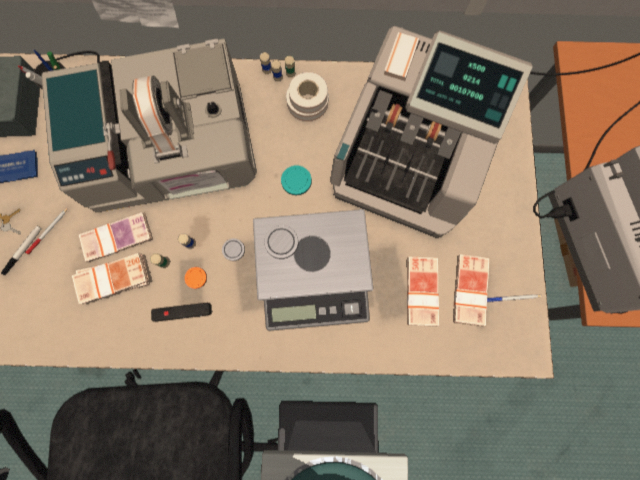

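View pics/scene.png

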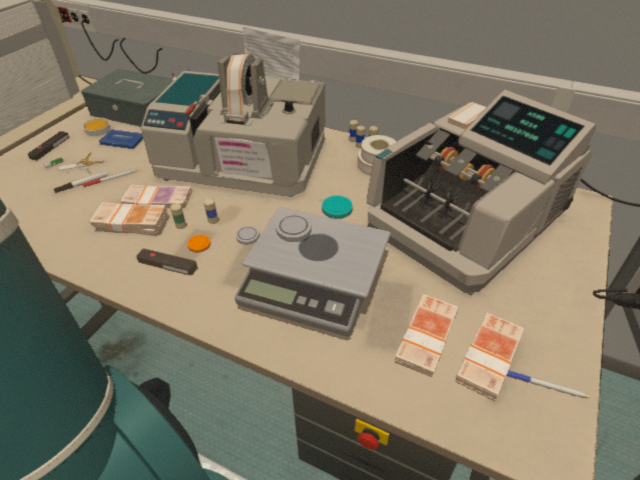

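The steel candidates are the larger ringed disc on the pan (281,242) and the small one on the desk (234,249). The orange (195,278) and turquoise (295,180) discs are excluded by colour. The pan disc fits, since it is the larger steel one and lies on the left of the pan. I'll confirm it in a crop and measure.

```bash
cat >> h.py <<'E'
def circ(im,P,zlo,zhi,c0,r):  # points in height band near c0
    m=(P[...,2]>zlo)&(P[...,2]<zhi)&(np.hypot(P[...,0]-c0[0],P[...,1]-c0[1])<r)
    return m
def toolrows(target):
    s=ctrl.sense(); M=R.from_quat(s["eef_rot"]).as_matrix()
    return (M.T@(np.array(target)-s["position"])/0.025).round(2)
E
python3 - <<'E'
from h import *
im,d,K,T,P=look("top")
pm=circ(im,P,.055,.068,(.574,.049),.2); q=P[pm]
print("pan z",np.median(q[:,2]))
wm=circ(im,P,.070,.085,(.608,.131),.06)
c,r=cv2.minEnclosingCircle(P[wm][:,:2].astype(np.float32)); print("weight",c,r,np.median(P[wm][:,2]))
n=cv2.morphologyEx((pm|wm).astype(np.uint8),cv2.MORPH_OPEN,np.ones((3,3)))
rr=cv2.minAreaRect(P[n>0][:,:2].astype(np.float32)); print("pan rect",rr)
g=im.mean(2); dk=pm&(g<100)&(np.hypot(P[...,0]-.574,P[...,1]-.049)<.06); print("recess",np.median(P[dk],0),dk.sum(), g[pm].mean())
cr=cv2.resize(im[200:340,215:385],None,fx=4,fy=4,interpolation=cv2.INTER_CUBIC); cv2.imwrite("pics/crop.png",cr[:,:,::-1])
s=ctrl.sense();print(toolrows([c[0],c[1],.23]))
E
```

```text
pan z 0.060761563239481675
weight (0.6095288395881653, 0.13152053952217102) 0.038409408181905746 0.07557659521157445
pan rect ((0.624911904335022, 0.037375062704086304), (0.26222890615463257, 0.3156423568725586), 6.263317584991455)
recess [0.58515098 0.06168881 0.05685462] 746 169.3392075429341
[-21.85 -12.97   0.05]
```

View pics/crop.png

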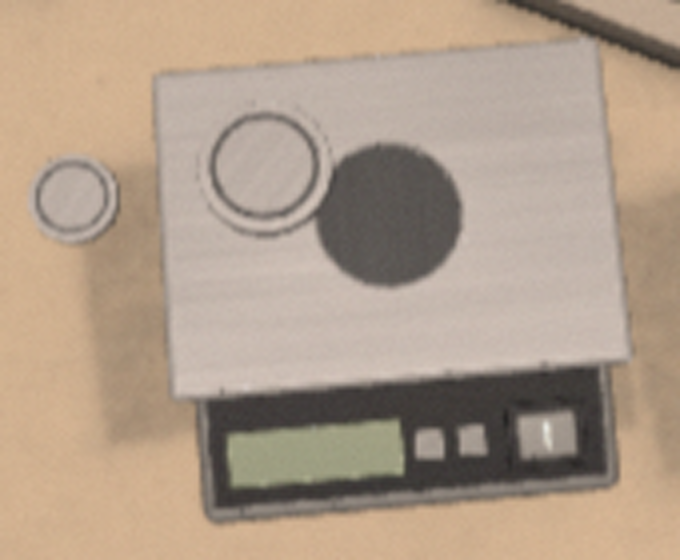

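The crop confirms it: the large ringed steel disc at (265,165) is on the pan, next to the dark recess at (388,214). The wide key is at (547,435). I'll move above the weight.

```bash
python3 -m jog '[{"rotation":[0,0,0],"slide":[-21.8,-13,0],"gripper":-1},{"rotation":[0,0,0],"slide":[-21.8,-13,0],"gripper":-1},{"rotation":[0,0,0],"slide":[-21.8,-13,0],"gripper":-1},{"rotation":[0,0,0],"slide":[-21.8,-13,0],"gripper":-1},{"rotation":[0,0,0],"slide":[-21.8,-13,0],"gripper":-1},{"rotation":[0,0,0],"slide":[-21.8,-13,0],"gripper":-1},{"rotation":[0,0,0],"slide":[-21.8,-13,0],"gripper":-1},{"rotation":[0,0,0],"slide":[-21.8,-13,0],"gripper":-1},{"rotation":[0,0,0],"slide":[-21.8,-13,0],"gripper":-1},{"rotation":[0,0,0],"slide":[-21.8,-13,0],"gripper":-1},{"rotation":[0,0,0],"slide":[-21.8,-13,0],"gripper":-1},{"rotation":[0,0,0],"slide":[-21.8,-13,0],"gripper":-1}]'
python3 -c "
from h import *
print(toolrows([.6095,.1315,.23]))"
```

```text
clock: 1.95
position: [0.5183, 0.2286, 0.2316]
eef_rot: [0.145, 0.989, 0.0, 0.0]
wrist_force: [0.0, 1.4, -0.5]
finger_gap: 0.0856
finger_force: 0.0
[-4.61 -2.67  0.06]
```

```bash
python3 -m jog '[{"rotation":[0,0,0],"slide":[-4.6,-2.7,0],"gripper":-1},{"rotation":[0,0,0],"slide":[-4.6,-2.7,0],"gripper":-1},{"rotation":[0,0,0],"slide":[-4.6,-2.7,0],"gripper":-1},{"rotation":[0,0,0],"slide":[-4.6,-2.7,0],"gripper":-1},{"rotation":[0,0,0],"slide":[-4.6,-2.7,0],"gripper":-1},{"rotation":[0,0,0],"slide":[-4.6,-2.7,0],"gripper":-1}]'
python3 - <<'E'
from h import *
s=ctrl.sense();print(s["position"],s["wrist_force"])
im,d,K,T,P=look("wrist","w1.png")
wm=circ(im,P,.070,.085,(.608,.131),.06)
c,r=cv2.minEnclosingCircle(P[wm][:,:2].astype(np.float32)); print("weight",c,r,np.median(P[wm],0))
dk=circ(im,P,.05,.0592,(.585,.055),.06)
c2,r2=cv2.minEnclosingCircle(P[dk][:,:2].astype(np.float32)); print("recess?",c2,r2,np.median(P[dk],0),dk.sum())
pm=circ(im,P,.058,.066,(.58,.05),.2);print("pan z",np.median(P[pm][:,2]))
E
```

```text
clock: 2.45
position: [0.6081, 0.1322, 0.231]
eef_rot: [0.145, 0.989, -0.0, -0.0]
wrist_force: [-0.2, 0.8, 0.1]
finger_gap: 0.0854
finger_force: 0.0
[0.60809227 0.13224251 0.231012  ] [-0.23469191  0.7657482   0.08980702]
weight (0.6086784601211548, 0.13101713359355927) 0.03809777647256851 [0.6070425  0.13151377 0.07617374]
recess? (0.5795794725418091, 0.06054626777768135) 0.04792322218418121 [0.58383877 0.05981399 0.05695669] 6429
pan z 0.0615098729129282
```

View pics/w1.png

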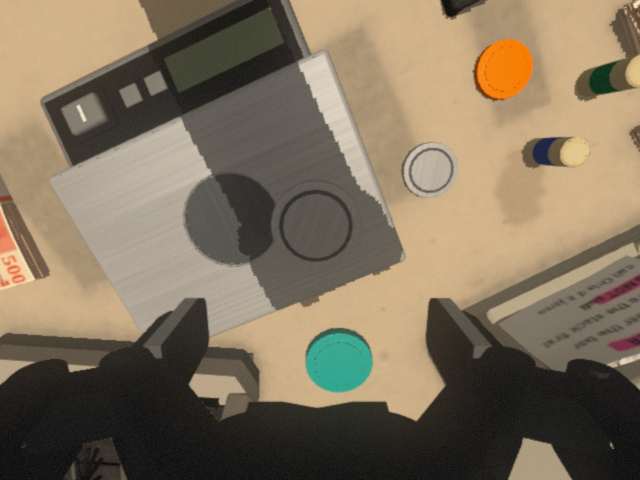

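The weight is at (316,224), partly overlapping the recess at (230,218), and the key is at (84,114). I'll fit the recess, scale yaw and key.

Run:
```python
from h import *
from scipy.optimize import least_squares
im,d,K,T,P=look("wrist")
def main(m,k=5):
    m=cv2.morphologyEx(m.astype(np.uint8),cv2.MORPH_OPEN,np.ones((k,k)))
    n,l,st,_=cv2.connectedComponentsWithStats(m); return l==1+np.argmax(st[1:,4])
dk=main(circ(im,P,.05,.0590,(.585,.06),.06))
cs,_=cv2.findContours(dk.astype(np.uint8),0,1); c=max(cs,key=len)[:,0]
B=P[c[:,1],c[:,0],:2]; B=B[np.hypot(*(B-[.6087,.131]).T)>.044]
f=least_squares(lambda p:np.hypot(*(B-p[:2]).T)-p[2],[.584,.06,.041],loss="soft_l1",f_scale=.001); print("recess",f.x.round(4))
im2,d2,K2,T2,P2=look("top")
pm=main(circ(im2,P2,.052,.085,(.585,.06),.19)&(P2[...,0]>.47),3)
q=P2[pm]; 
rr=cv2.minAreaRect(q[:,:2].astype(np.float32));print("top pan",rr)
for r in ctrl.masks_of("cal_key","wrist"):
    m=r["pixels"]&(d>0); print(round(r["p"],2),np.round(r["rect"]),P[m].mean(0).round(4))
for a in("recess","pan"):
  for r in ctrl.masks_of(a,"wrist")[:1]:
    m=r["pixels"]&(d>0); print(a,cv2.minAreaRect(P[m][:,:2].astype(np.float32)))
```

```text
recess [0.5858 0.0607 0.0404]
top pan ((0.5918140411376953, 0.008315570652484894), (0.1899154931306839, 0.15329666435718536), 6.4273295402526855)
0.56 [ 82. 116.  44.  46.] [ 0.4661 -0.0291  0.0497]
0.28 [555. 153.  67.  36.] [0.6115 0.3508 0.0431]
recess ((0.5963126420974731, 0.04426247626543045), (0.21761949360370636, 0.309451162815094), 5.994029521942139)
pan ((0.5962342023849487, 0.04228635132312775), (0.22155073285102844, 0.3044640123844147), 4.3171162605285645)
```

```bash
python3 -m jog '[{"rotation":[0,0,0],"slide":[-0.03,-0.04,1.6],"gripper":-1},{"rotation":[0,0,0],"slide":[-0.03,-0.04,3.2],"gripper":-1},{"rotation":[0,0,0],"slide":[-0.03,-0.04,4.6],"gripper":-1},{"rotation":[0,0,0],"slide":[-0.03,-0.04,5.6],"gripper":-1},{"rotation":[0,0,0],"slide":[-0.03,-0.04,6.2],"gripper":-1},{"rotation":[0,0,0],"slide":[-0.03,-0.04,6.2],"gripper":-1},{"rotation":[0,0,0],"slide":[-0.03,-0.04,6.2],"gripper":-1}]'
python3 - <<'E'
from h import *
im,d,K,T,P=look("wrist","w2.png")
s=ctrl.sense();print(s["position"])
wm=circ(im,P,.070,.079,(.608,.131),.05)
c,r=cv2.minEnclosingCircle(P[wm][:,:2].astype(np.float32)); print("weight",c,r)
E
```

```text
clock: 3.33
position: [0.6082, 0.1317, 0.0764]
eef_rot: [0.145, 0.989, -0.0, -0.0]
wrist_force: [-0.2, -0.4, 0.3]
finger_gap: 0.0856
finger_force: 0.0
[0.60888863 0.13178688 0.07737745]
weight (0.6086498498916626, 0.1311577409505844) 0.0380835197865963
```

View pics/w2.png

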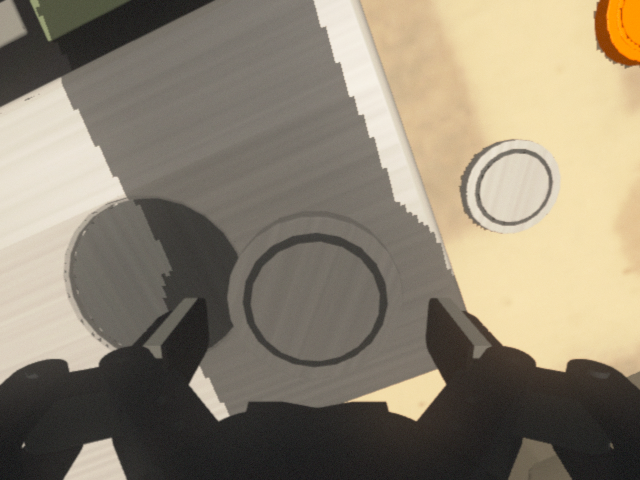

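```bash
python3 -m jog '[{"rotation":[0,0,0],"slide":[0,0,0.3],"gripper":-1},{"rotation":[0,0,0],"slide":[0,0,0.6],"gripper":-1},{"rotation":[0,0,0],"slide":[0,0,0.85],"gripper":-1},{"rotation":[0,0,0],"slide":[0,0,0.85],"gripper":-1},{"rotation":[0,0,0],"slide":[0,0,0.85],"gripper":-0.7},{"rotation":[0,0,0],"slide":[0,0,0.85],"gripper":-0.7},{"rotation":[0,0,0],"slide":[0,0,0.85],"gripper":-0.7},{"rotation":[0,0,0],"slide":[0,0,0.85],"gripper":-0.7},{"rotation":[0,0,0],"slide":[0,0,0.85],"gripper":-0.7}]'
python3 - <<'E'
from h import *
im,d,K,T,P=look("wrist")
s=ctrl.sense();print(s["position"],s["wrist_force"])
wm=circ(im,P,.070,.090,(.608,.131),.05)
print("weight med",np.median(P[wm],0))
w=circ(im,P,.055,.067,(.64,.11),.1); print("pan z",np.median(P[w][:,2]))
r=np.array([.5858-.6086,.0607-.1311,0]); print("slide",R.from_quat(s["eef_rot"]).as_matrix().T@r/.025)
E
```

```text
clock: 4.13
position: [0.6083, 0.1313, 0.0552]
eef_rot: [0.145, 0.989, -0.0, -0.0]
wrist_force: [-4.1, -2.0, 4.0]
finger_gap: 0.0735
finger_force: 64.6
[0.60831122 0.13131004 0.055195  ] [-4.14970293 -2.16746194  3.93084546]
weight med [0.60515672 0.13286494 0.07552686]
pan z 0.06038726029049399
slide [ 6.60089264e-02 -2.95926382e+00  6.99971829e-04]
```

```bash
python3 -m jog '[{"rotation":[0,0,0],"slide":[0,-0.2,0],"gripper":-0.7},{"rotation":[0,0,0],"slide":[0.02,-0.5,0],"gripper":-0.7},{"rotation":[0,0,0],"slide":[0.03,-0.8,0],"gripper":-0.7},{"rotation":[0,0,0],"slide":[0.04,-1.1,0],"gripper":-0.7},{"rotation":[0,0,0],"slide":[0.05,-1.4,0],"gripper":-0.7},{"rotation":[0,0,0],"slide":[0.06,-1.7,0],"gripper":-0.7},{"rotation":[0,0,0],"slide":[0.07,-2.0,0],"gripper":-0.7},{"rotation":[0,0,0],"slide":[0.07,-2.3,0],"gripper":-0.7},{"rotation":[0,0,0],"slide":[0.07,-2.6,0],"gripper":-0.7},{"rotation":[0,0,0],"slide":[0.07,-2.85,0],"gripper":-0.7},{"rotation":[0,0,0],"slide":[0.07,-2.96,0],"gripper":-0.7},{"rotation":[0,0,0],"slide":[0.07,-2.96,0],"gripper":-0.7}]'
python3 - <<'E'
from h import *
im,d,K,T,P=look("wrist","w3.png")
s=ctrl.sense();print(s["position"],s["wrist_force"],s["finger_gap"])
wm=circ(im,P,.067,.090,(.5858,.0607),.05)
c,r=cv2.minEnclosingCircle(P[wm][:,:2].astype(np.float32)); print("weight med",np.median(P[wm],0),c,r)
E
```

```text
clock: 5.18
position: [0.5849, 0.0596, 0.0546]
eef_rot: [0.146, 0.989, -0.001, -0.001]
wrist_force: [0.0, 0.1, -5.0]
finger_gap: 0.0735
finger_force: 64.7
[0.58503486 0.06032608 0.05463311] [-0.34262557  0.84061845 -5.41899617] 0.07334785950136591
weight med [0.58181976 0.06146874 0.07487764] (0.5795863270759583, 0.06256282329559326) 0.049598339945077896
```

View pics/w3.png

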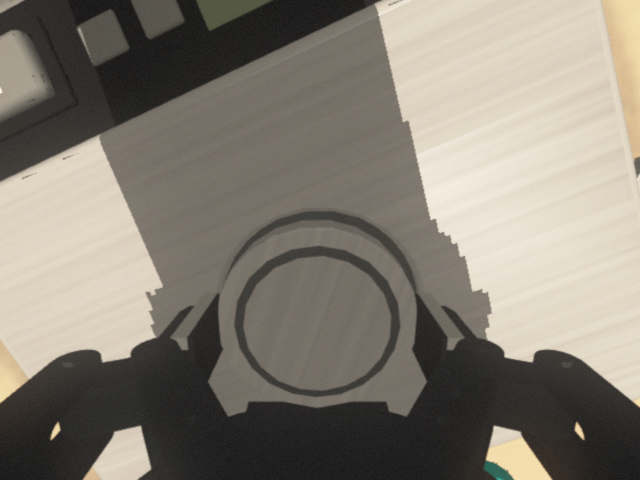

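The disc is held at (317,320), centred over the recess with an even crescent showing in front. I'll release it.

```bash
python3 -m jog '[{"rotation":[0,0,0],"slide":[0,0,0],"gripper":-0.75},{"rotation":[0,0,0],"slide":[0,0,0],"gripper":-0.8},{"rotation":[0,0,0],"slide":[0,0,0],"gripper":-0.9},{"rotation":[0,0,0],"slide":[0,0,0],"gripper":-1},{"rotation":[0,0,0],"slide":[0,0,0],"gripper":-1},{"rotation":[0,0,0],"slide":[0,0,0],"gripper":-1}]'
python3 - <<'E'
from h import *
im,d,K,T,P=look("wrist","w4.png")
wm=circ(im,P,.062,.090,(.5858,.0607),.036)
A=P[wm]; f=np.linalg.lstsq(np.c_[A[:,:2]-[.5858,.0607],np.ones(len(A))],A[:,2],rcond=None)[0]; print("top plane",f,np.median(A[:,2]))
w=circ(im,P,.055,.065,(.55,.09),.06); w&=~circ(im,P,0,1,(.5858,.0607),.045);print("pan z",np.median(P[w][:,2]))
E
```

```text
clock: 5.73
position: [0.5857, 0.0612, 0.0552]
eef_rot: [0.145, 0.989, 0.0, 0.0]
wrist_force: [-0.7, -0.1, 0.3]
finger_gap: 0.0855
finger_force: 0.0
top plane [0.00225795 0.00151979 0.07121908] 0.0712388571969273
pan z 0.061566930613348364
```

View pics/w4.png

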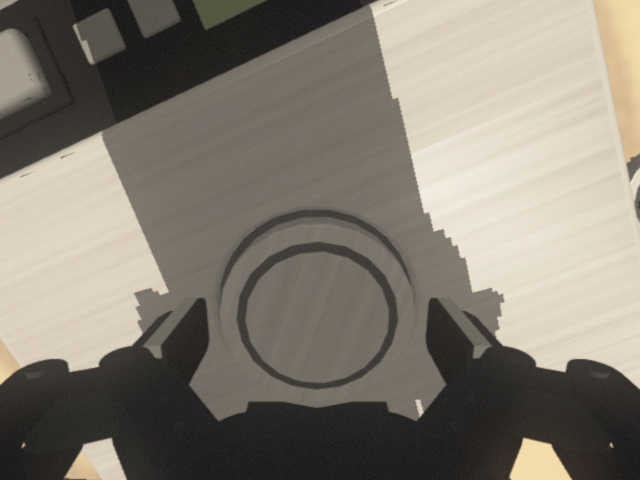

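The weight is home, flat and about 9.6 mm proud of the pan. I'll raise the tool, shut the fingers and go over the key.

```bash
python3 -m jog '[{"rotation":[0,0,0],"slide":[0,0,-0.5],"gripper":-1},{"rotation":[0,0,0],"slide":[0,0,-1.5],"gripper":-1},{"rotation":[0,0,0],"slide":[0,0,-3],"gripper":-1},{"rotation":[0,0,0],"slide":[0,0,-4.5],"gripper":0},{"rotation":[0,0,0],"slide":[0,0,-5.5],"gripper":1},{"rotation":[0,0,0],"slide":[0,0,-5.5],"gripper":1}]'
python3 - <<'E'
from h import *
im,d,K,T,P=look("wrist","w5.png")
wm=circ(im,P,.065,.080,(.5858,.0607),.05)
if wm.any(): print("weight",cv2.minEnclosingCircle(P[wm][:,:2].astype(np.float32)))
for c in("wrist","top"):
    if c=="top": im,d,K,T,P=look("top")
    for r in ctrl.masks_of("cal_key",c)[:2]:
        m=r["pixels"]&(d>0); print(c,round(r["p"],2),np.round(r["rect"]),P[m].mean(0).round(4))
print(toolrows([.466,-.029,.085]))
E
```

```text
clock: 6.28
position: [0.5878, 0.0611, 0.1991]
eef_rot: [0.145, 0.989, 0.001, 0.004]
wrist_force: [1.3, 1.2, -0.2]
finger_gap: 0.0515
finger_force: 0.0
weight ((0.5858179926872253, 0.06133020296692848), 0.038093987852334976)
wrist 0.82 [154. 108.  50.  53.] [ 0.4659 -0.0293  0.0497]
[ 3.53 -4.81  4.3 ]
```

```bash
python3 -m jog '[{"rotation":[0,0,0],"slide":[1,-1.3,0],"gripper":1},{"rotation":[0,0,0],"slide":[2,-2.6,0],"gripper":1},{"rotation":[0,0,0],"slide":[3,-4,0],"gripper":1},{"rotation":[0,0,0],"slide":[3.55,-4.82,0.8],"gripper":1},{"rotation":[0,0,0],"slide":[3.55,-4.82,2],"gripper":1},{"rotation":[0,0,0],"slide":[3.55,-4.82,3.3],"gripper":1},{"rotation":[0,0,0],"slide":[3.55,-4.82,4.3],"gripper":1},{"rotation":[0,0,0],"slide":[3.55,-4.82,4.6],"gripper":1},{"rotation":[0,0,0],"slide":[3.55,-4.82,4.6],"gripper":1},{"rotation":[0,0,0],"slide":[3.55,-4.82,4.6],"gripper":1}]'
python3 - <<'E'
from h import *
im,d,K,T,P=look("wrist","w6.png")
print(toolrows([.466,-.0293,.0497]),ctrl.sense()["position"])
E
```

```text
clock: 7.32
position: [0.466, -0.0291, 0.0779]
eef_rot: [0.145, 0.989, -0.0, -0.0]
wrist_force: [0.0, -0.3, 0.3]
finger_gap: 0.0002
finger_force: 0.0
[ 0.02 -0.02  1.15] [ 0.46652358 -0.02899582  0.0785363 ]
```

View pics/w6.png

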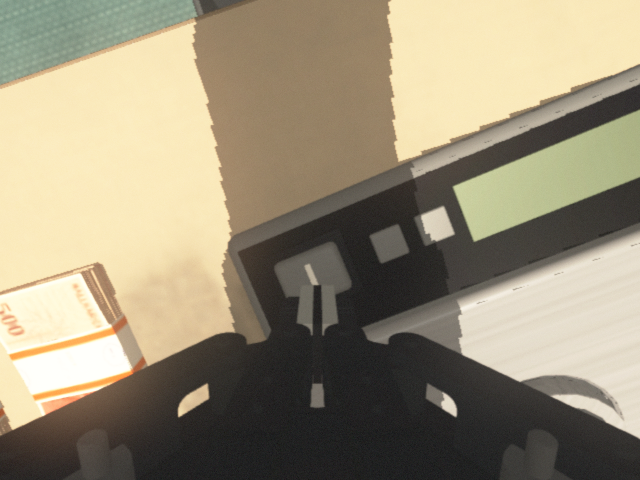

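The shut fingertips (318,295) stand above the key (315,268). I'll press.

```bash
python3 -m jog '[{"rotation":[0,0,0],"slide":[0,0,0.5],"gripper":1},{"rotation":[0,0,0],"slide":[0,0,0.9],"gripper":1},{"rotation":[0,0,0],"slide":[0,0,1.1],"gripper":1},{"rotation":[0,0,0],"slide":[0,0,1.2],"gripper":1},{"rotation":[0,0,0],"slide":[0,0,1.28],"gripper":1},{"rotation":[0,0,0],"slide":[0,0,1.32],"gripper":1},{"rotation":[0,0,0],"slide":[0,0,1.32],"gripper":1},{"rotation":[0,0,0],"slide":[0,0,1.32],"gripper":1},{"rotation":[0,0,0],"slide":[0,0,1.32],"gripper":1}]'
```

```text
clock: 8.12
position: [0.4669, -0.0288, 0.0461]
eef_rot: [0.145, 0.989, 0.0, 0.001]
wrist_force: [-7.2, 2.0, 31.2]
finger_gap: -0.0003
finger_force: 16.1
```

31 N is well past the stop load and was held for over 0.1 s. I'll release the key and retreat.

```bash
python3 -m jog '[{"rotation":[0,0,0],"slide":[0,0,-0.2],"gripper":1},{"rotation":[0,0,0],"slide":[0,0,-1],"gripper":1},{"rotation":[0,0,0],"slide":[0,0,-2.5],"gripper":1},{"rotation":[0,0,0],"slide":[0,0,-4],"gripper":1},{"rotation":[0,0,0],"slide":[0,0,-5],"gripper":1},{"rotation":[0,0,0],"slide":[0,0,-5],"gripper":1},{"rotation":[0,0,0],"slide":[0,0,-5],"gripper":1},{"rotation":[0,0,0],"slide":[0,0,-5],"gripper":1}]'
python3 - <<'E'
from h import *
im,d,K,T,P=look("wrist")
for r in ctrl.masks_of("cal_key","wrist")[:1]:
    m=r["pixels"]&(d>0); print(round(r["p"],2),P[m].mean(0).round(4))
im,d,K,T,P=look("scene")
wm=circ(im,P,.067,.080,(.5858,.0607),.05); print(P[wm].mean(0) if wm.any() else None)
E
```

```text
clock: 8.78
position: [0.4656, -0.0288, 0.1694]
eef_rot: [0.145, 0.989, 0.0, -0.0]
wrist_force: [-0.0, -0.2, 0.2]
finger_gap: -0.0003
finger_force: 0.0
0.79 [ 0.4643 -0.0306  0.0498]
[0.57406021 0.06914474 0.07054373]
```

```bash
python3 -c "
from station import ctrl; print(ctrl.finish_job())"
```

```text
the job is handed in; nothing more can be done
None
```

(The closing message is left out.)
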